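# Hang the lift-off door on the tops case and shut it

### The arm

A 6-joint arm with a two-finger parallel gripper is mounted at the origin on the work surface. World frame = base frame: x ahead of the robot, y to its left, z up, the work surface at z = 0. Lengths are in m, angles in degrees, forces in N, time in s.
With the tool pointing down it reaches from about 0.375 to 0.9 m from the base axis. Payload 3.1 kg.
Tool frame: the origin (TCP) lies at the very end of the fingers, on their centre line; the grasp point (between the pads) lies 19 mm behind it; z points along the fingers, y is the line along which they close (so a half turn about z gives the same grasp; the last joint's range is limited). The gripper opens to 87 mm and grips with 3 to 60 N. Pads are 19 mm wide; open, the fingers measure 117 mm over their backs; the gripper's body (75 mm by 190 mm) begins 51 mm behind the grasp point.
Start: joints at [-78.753, 30.224, 82.088, -0, 67.689, -10.227], TCP at [0.229, -0.582, 0.223] pointing down, gripper open.
Joint ranges: [-176.69, 176.69], [-43.24, 126.21], [12.49, 139.97], [-82, 262], [0, 151.66], [-163.58, 163.58]. Speed limits (degrees/s): [159.86, 159.86, 180, 180, 180, 180].

### API

Orientations are given as a 3x3 rotation matrix whose columns are the frame's x, y, z axes.
In Python, from rig import bot, imaging gives the robot as it stands.
- The arm moves only by the tool drive_tool, never from a script. Its argument "deltas" is text: rows parted by semicolons, each of 5 numbers parted by spaces: the finger opening in mm, from 0 to 87, then the shift along the world's x, y, z in mm, then the turn about the world's z in rad. In form: jaw dx dy dz twist; .... A call has 1 to 12 rows; each row is the pose to reach, as a shift and turn from the pose commanded when the call began; what a row does not reach only later rows make up. A row lasts 1/10 s, in which the tool goes at most 50 mm and 8.59 degrees, less where a joint would pass 70% of its speed; a pose out of reach is approached as far as the arm can. A call with a gripper value outside its range is refused whole. The fingers move at their own pace and stop on an object; the grip force is fixed at half the most. Time passes only in rows, so rows that repeat a pose let the fingers close. It gives the time, the measured TCP pose, the force, the opening and the grip force at its end, in the units of the state.
- bot.read_state(): the state, without advancing time (a new reading comes with each control period).
- imaging.capture(name): name is "scene" or "top" or "wrist"; returns the picture (420x560x3 uint8, red, green, blue); there is no depth.
- imaging.camera_model(name): a dict with "fx", "fy", "cx", "cy" (pixels), "T" (4x4, takes a point from camera to world coordinates). Camera axes: x right, y down, z forward; pixel columns grow to the right and rows downward; lengths in m; the calibration is good to about 2 mm. The wrist camera is an equidistant fisheye: a pixel r from the principal point sees the ray r / f radians off the axis. A picture is of the moment at which its call begins: read the wrist's pose just before it. camera_model takes no time and is no camera call; for the wrist camera it gives the pose at the moment of the call.
- bot.hand_in(): hands the job in; it is judged then, once.
The state is a dict: "time_s": time; "joint_positions": joint angles; "qvel": joint speeds; "tau": joint torques, N m; "position": TCP position; "tcp_rot": TCP orientation; "force": force on the tool from outside, world axes, zero at the start; "moment": the same for the moment, N m; "opening": opening from 0.0 (shut) to 1.0 (fully open); "grasp_force": force on a finger pad.
Only numpy, scipy, OpenCV 4.12 (cv2) and the standard library are available. Lean on these libraries where they do the work, as an engineer would, in place of code of your own. Each camera call takes 0.05 s, during which the arm holds its last target. There are 200 camera calls.

### The job

Put the lift-off door back on the mahogany case: holding it well open, lower both its knuckles together onto the two pintle pins until it is fully home, feeling for the pins rather than forcing it. Then swing the door gently shut against the case, and leave the other things on the counter where they are.

Things in the scene. Friction and masses are not known exactly. Their poses are not given: they have to be found in the camera images.
- case: Mahogany display case, fixed, 140 mm deep (x), 180 wide (y), 165 high, open at the front, which looks along its own -x. Origin: centre of underside; z up. Wall fronts at x = -70 mm; a stop stile on the front (y = 46 to 62 mm) reaches x = -80 mm: the shut door rests on it. A brass hinge plate on the front at the -y side carries two upright pintle pins, one straight above the other.
- pintle (a point): Where the pins' common axis would be with the hinge plate at the -y end of its screw slots: case x = -88, y = -81 mm, 12 mm above the counter; axes as the case's. NOT where the pins are: the plate has been screwed tight 3 to 15 mm from here towards the case's +y, by an unmeasured amount that must be felt (x and height are right). The leaf's origin, less that shift, is here when seated.
- pin_top (a point): Height of the upper pin's tip, 120 mm above point pintle (the pin itself is shifted to +y as told there). Both pins: steel, 8.8 mm diameter, 20 mm long, only the last 2 mm tapered (to 7.2 mm). Each stands on a round brass shoulder, 16 mm across and 8 mm thick on an arm from the plate; the shoulder tops, where the knuckles rest, are 22 and 112 mm above the counter.
- leaf: The door: upright mahogany panel, about 0.26 kg, standing in the rest block's groove. Origin: on the axis of its two knuckles, level with its lower edge; z up. Panel: y = 12 to 140, x = -6 to 6, z = 0 to 140 mm. Outside face looks to -x, with a brass knob at y = 127, z = 62 mm, 22 mm proud. Shut, its axes are parallel to the case's; open by an angle, it is turned that much about +z.
- leaf_top (a point): Middle of the door's top edge (leaf y = 76, z = 140 mm). Pinch the door from above across its 12 mm thickness, anywhere along this edge. Once seated the door swings freely with a few degrees of play and stays where it is left; to shut it, push the outside face.
- knuckle (a point): Underside of the lower knuckle, on the axis (leaf z = 10 mm). Knuckles: brass tubes about the leaf's z axis, 23 mm outside, 10.8 mm inside diameter, open at both ends, at leaf z = 10 to 34 and 100 to 124 mm. To hang: bring the door in from the front, 22 to 55 mm above its seated height (each knuckle just over its pin), 60 to 100 degrees open so the fingers clear the case, then straight down.
- rest: Pale wooden rest block, fixed, 75 mm (x) by 85 mm (y). A groove 15 mm wide along its y, floor 16 mm above the counter, cheeks up to 50 mm; the door stands in it with about y = 33 to 119 mm of its width between the cheeks. Origin: centre of its underside.
- top_big: Black top with gold bands, 54 mm across, 72 mm high, standing on its crown. Origin under its centre. Leave alone.
- top_small: Smaller black top with gold bands, 43 mm across, 62 mm high, standing on its crown. Origin under its centre. Leave alone.
- compass: Round brass pocket compass, 60 mm across, 14 mm high. Origin under its centre. Leave alone.
- gauge: Flat steel spindle gauge, 130 mm long (y), two jaws to +x, 11 mm high. Origin under the middle of its bar. Leave alone.
- saucer: Glazed clay saucer, 110 mm across, 20 mm high. Origin under its centre. Leave alone.
- blank: Turned pale wooden top blank, 48 mm across, 55 mm high. Origin under its centre. Leave alone.
- tin: Small wax tin, 52 mm across, 70 mm high. Origin under its centre. Leave alone.
Things that resemble listed ones, but are neither listed nor needed, are in the scene too. There is more than one size of the leaf; the one meant has the size given above.

How it is judged (in metres and radians):
On the way:
1. the door hangs fully home on both pintles while it still stands open (at least 20 degrees) (z of leaf in the frame of pintle between -0.005 and 0.005 m and x of leaf in the frame of pintle between -0.005 and 0.005 m and y of leaf in the frame of pintle between 0 and 0.018 m and angle between leaf's own z axis and vertical below 0.08 rad and angle between the y axis of leaf and the y axis of case, either way round above 0.35 rad), for 0.2 s.
At the end, for the whole second after the job is handed in: The door is seated on both pintles (its origin within 5 mm in height and depth of site pintle, and 0 to 18 mm from it towards the case's +y), upright within 0.08 rad, shut to within 0.09 rad of parallel with the case front, and at rest (z of leaf in the frame of pintle between -0.005 and 0.005 m and x of leaf in the frame of pintle between -0.005 and 0.005 m and y of leaf in the frame of pintle between 0 and 0.018 m and angle between leaf's own z axis and vertical below 0.08 rad and angle between the y axis of leaf and the y axis of case, either way round below 0.09 rad and linear speed of leaf below 0.02 m/s and angular speed of leaf below 0.1 rad/s); the robot touches nothing.
It fails at once if the door is pressed against the case or its pintles with more than 30 N (contact force between leaf and case above 30 N).
It fails at once if a bystander is moved by more than 20 mm (distance of any of top_big, top_small, compass, gauge, saucer, blank, tin from where it was at the start of the episode above 0.02 m).
It also fails if it takes over 67 s, if anything falls off the work surface, if the arm or the gripper's body presses on something with over 40 N, if the wrist force passes 120 N, or if a joint passes its speed limit or range.

## Working session

There is one attempt and no reset: what is moved stays moved. The work goes in short steps, Python scripts to look and compute and a tool call to move; the robot and the scene stay as the last step left them, time stands still between calls to the robot, and variables do not carry over. Pictures are saved under pics/ and viewed, at most 10 in all, crops included, and the job is handed in when it is done.

Besides the shell and the picture viewer there is one more tool, called after "Request:" by a JSON object that holds its "api" and its "payload", one argument or row to a line. drive_tool: Moves the arm, as the interface text tells. Its arguments: {"type":"object","properties":{"deltas":{"type":"string"}},"required":["deltas"]}

```bash
ls; mkdir -p pics
python3 - <<'E'
from rig import bot, imaging
import cv2, numpy as np
s=bot.read_state(); print(s['time_s'],s['position'],s['force'])
np.set_printoptions(precision=4,suppress=True)
for n in ("scene","top","wrist"):
    im=imaging.capture(n); cv2.imwrite(f"pics/{n}0.png",im[:,:,::-1]); m=imaging.camera_model(n); print(n,m['fx'],m['fy'],m['cx'],m['cy']);print(m['T'])
E
```

```text
pics
0.0 [ 0.22868591 -0.58087582  0.22159212] [ 0.09683213 -0.40376313  0.09744369]
scene 499.36583314848804 499.36583314848804 284.00439200965843 223.17738248562083
[[-0.7245  0.5314 -0.439   1.0759]
 [ 0.6892  0.5687 -0.4491  0.5367]
 [ 0.011  -0.6279 -0.7782  1.0614]
 [ 0.      0.      0.      1.    ]]
top 475.53695062096347 475.53695062096347 271.20196433228926 209.33918172586132
[[ 0.011  -0.9879  0.1545  0.3371]
 [-0.9995 -0.0154 -0.0269 -0.008 ]
 [ 0.029  -0.1542 -0.9876  1.4097]
 [ 0.      0.      0.      1.    ]]
wrist 325.19226210127806 325.19226210127806 277.97648679885265 206.87029819002066
[[ 0.3656 -0.9005 -0.2353  0.2925]
 [-0.9308 -0.3544 -0.09   -0.556 ]
 [-0.0023  0.2519 -0.9678  0.3841]
 [ 0.      0.      0.      1.    ]]
```

View pics/scene0.png

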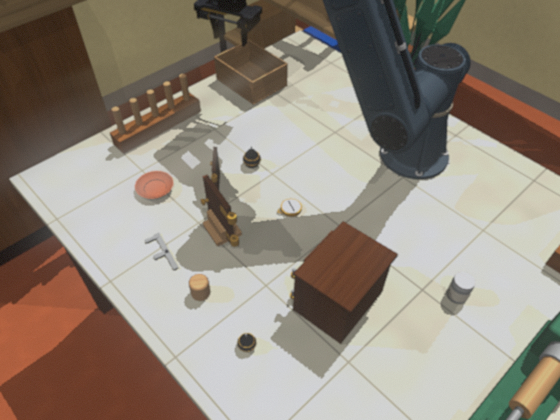

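View pics/top0.png

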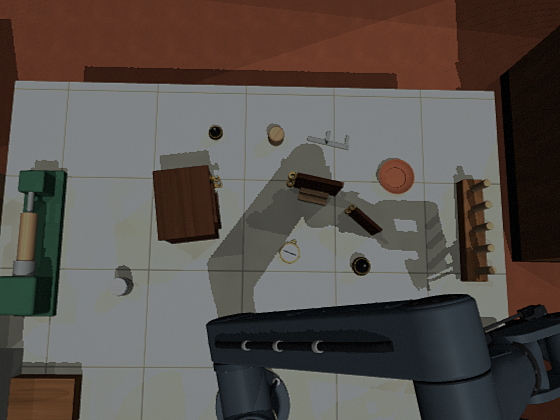

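The scene view shows the case near (345,280), the door in the rest block at (220,205) and a smaller decoy at (215,165). In the top view the case is at (187,203) with its hinge at (215,182), and the door is at (315,183) with its knuckles at about (292,180). I'll enlarge both.

Run:
```python
import cv2, numpy as np
t=cv2.imread("pics/top0.png"); s=cv2.imread("pics/scene0.png")
a=cv2.resize(t[145:255,145:305],None,fx=2.5,fy=2.5,interpolation=cv2.INTER_CUBIC)
a=cv2.resize(t[150:250,150:250],(400,400),interpolation=cv2.INTER_CUBIC)
b=cv2.resize(t[155:225,280:350],(400,400),interpolation=cv2.INTER_CUBIC)
g=lambda i: np.uint8(255*(i/255.)**.6)
cv2.imwrite("pics/c1.png",g(np.hstack([a,b])))
a=cv2.resize(s[220:345,280:405],(400,400),interpolation=cv2.INTER_CUBIC)
b=cv2.resize(s[165:255,180:270],(400,400),interpolation=cv2.INTER_CUBIC)
cv2.imwrite("pics/c2.png",g(np.hstack([a,b])))
```

```text
(no output)
```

View pics/c1.png

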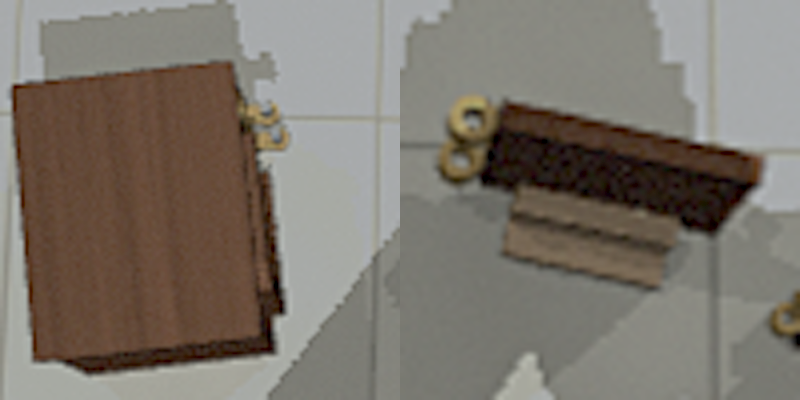

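View pics/c2.png

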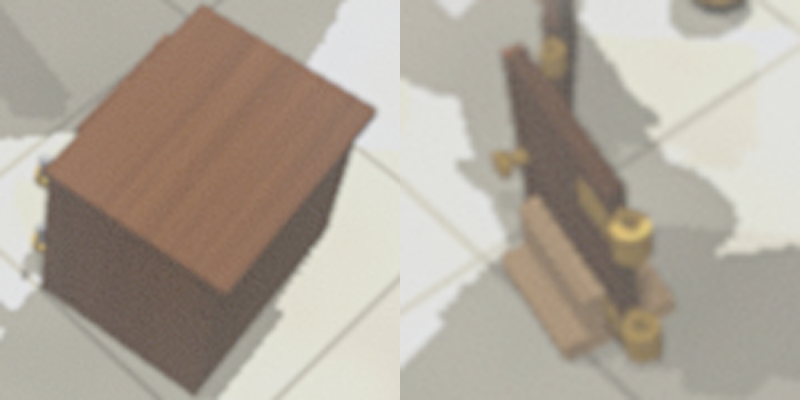

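The crops show the case top quad at (153,171), (208,165.5), (214,234) and (159,240) in the top view. The large door's top edge runs (368,172.5) to (414,182) in x, less the crop offset, and the knob is on its +x side. The leaf stands about 90° open relative to the case. Next I'll turn these pixels into positions.

```bash
cat > h.py <<'E'
from rig import bot, imaging
import numpy as np, cv2
np.set_printoptions(precision=4,suppress=True)
def ray(n,uv,m=None):
    m=m or imaging.camera_model(n); d=np.array([(uv[0]-m['cx'])/m['fx'],(uv[1]-m['cy'])/m['fy']])
    if n=="wrist":
        th=np.hypot(*d); v=np.r_[d*(np.sin(th)/th),np.cos(th)]
    else: v=np.r_[d,1]
    return m['T'][:3,3],m['T'][:3,:3]@v
def onz(n,uv,z,m=None):
    o,d=ray(n,uv,m); return o+d*(z-o[2])/d[2]
def proj(n,p,m=None):
    m=m or imaging.camera_model(n); q=m['T'][:3,:3].T@(np.asarray(p)-m['T'][:3,3])
    if n=="wrist":
        r=np.hypot(q[0],q[1]); th=np.arctan2(r,q[2]); d=q[:2]/r*th
    else: d=q[:2]/q[2]
    return np.array([m['cx']+d[0]*m['fx'],m['cy']+d[1]*m['fy']])
E
python3 - <<'E'
from h import *
s=bot.read_state(); print(s['tcp_rot'],s['opening'])
q=lambda x,y:(150+x/4-.4,150+y/4-.4)
print("case top",*[onz("top",q(*p),.165) for p in [(12,86),(232,62),(257,335),(35,360)]],sep="\n")
k=lambda x,y:(280+(x-400)/5.714-.4,155+y/5.714-.4)
print("door top",*[onz("top",k(*p),.156) for p in [(505,100),(765,157),(757,185),(498,130)]],sep="\n")
print("kn",onz("top",k(470,118),.140),onz("top",k(460,160),.05))
sc=lambda x,y:(280+x*.3125-.3,220+y*.3125-.3)
print("case top sc",*[onz("scene",sc(*p),.165) for p in [(48,170),(203,7),(375,110),(225,293)]],sep="\n")
sk=lambda x,y:(180+(x-400)*.225-.4,165+y*.225-.4)
print("kn sc",onz("scene",sk(631,219),.14),onz("scene",sk(641,324),.05))
print("door sc",*[onz("scene",sk(*p),.156) for p in [(503,50),(520,45),(625,185),(610,195)]],sep="\n")
print("pins",onz("top",q(265,112),.132),onz("top",q(272,137),.042))
E
```

```text
[[ 0.9306  0.3661 -0.0003]
 [ 0.3661 -0.9306  0.0017]
 [ 0.0003 -0.0017 -1.    ]] 1.0017213252790782
case top
[0.63   0.2753 0.165 ]
[0.6491 0.1298 0.165 ]
[0.4658 0.1077 0.165 ]
[0.4474 0.2514 0.165 ]
door top
[ 0.6364 -0.1136  0.156 ]
[ 0.611 -0.237  0.156]
[ 0.5974 -0.233   0.156 ]
[ 0.6218 -0.1103  0.156 ]
kn [ 0.6311 -0.0981  0.14  ] [ 0.6298 -0.0995  0.05  ]
case top sc
[0.6475 0.1338 0.165 ]
[0.4676 0.1101 0.165 ]
[0.4488 0.2527 0.165 ]
[0.6305 0.2764 0.165 ]
kn sc [ 0.6284 -0.1019  0.14  ] [ 0.6307 -0.1001  0.05  ]
door sc
[ 0.6091 -0.2362  0.156 ]
[ 0.5996 -0.2328  0.156 ]
[ 0.6233 -0.1113  0.156 ]
[ 0.6337 -0.1114  0.156 ]
pins [0.6227 0.1098 0.132 ] [0.6242 0.1125 0.042 ]
```

Request:
{"api": "drive_tool", "payload": {
  "deltas": "87 39 41 0 0.1; 87 78 82 0 0.2; 87 117 123 0 0.3; 87 156 164 0 0.4; 87 195 205 0 0.5; 87 234 246 0 0.6; 87 273 287 0 0.7; 87 312 328 0 0.8; 87 351 369 0 0.9; 87 388 410 0 0.995; 87 388 410 0 0.995; 87 388 410 0 0.995"
}}

```text
time_s: 1.35
position: [0.6195, -0.1673, 0.2222]
tcp_rot: [[0.195, 0.981, 0.001], [0.981, -0.195, 0.001], [0.002, 0.001, -1.0]]
force: [-0.1, -1.2, 0.1]
opening: 1.0
grasp_force: 0.0
```

Run:
```python
from h import *
s=bot.read_state(); print(s['time_s'],s['position'],s['tcp_rot'],s['joint_positions'],s['force'])
m=imaging.camera_model("wrist"); im=imaging.capture("wrist"); cv2.imwrite("pics/w1.png",im[:,:,::-1])
np.save("w1T.npy",m['T'])
for p in [(.6305,-.1,.14),(.6166,-.1735,.156),(.629,-.1117,.156),(.604,-.235,.156)]: print(proj("wrist",p,m))
```

```text
1.35 [ 0.6195 -0.1673  0.2222] [[ 0.195   0.9808  0.0014]
 [ 0.9808 -0.195   0.0014]
 [ 0.0016  0.0011 -1.    ]] [-25.1214  31.5344  79.6067   0.1114  68.8213 -13.9147] [-0.1284 -1.237   0.1264]
[275.1573 125.2691]
[276.1622 228.0554]
[276.1647 142.0301]
[275.9125 301.2706]
```

View pics/w1.png

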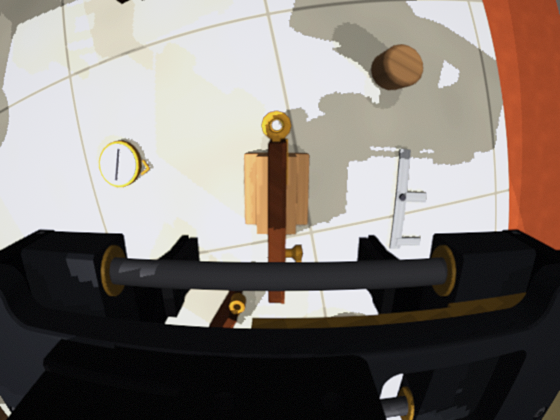

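The knuckle is at (276,125) and the door's top edge is at column 277. Both match the prediction to within 2 px, so I'll descend and grip.

Request:
{"api": "drive_tool", "payload": {
  "deltas": "87 -2.5 -3 -30 0; 70 -2.5 -3 -60 0; 60 -2.5 -3 -80 0; 60 -2.5 -3 -92 0; 60 -2.5 -3 -92 0; 0 -2.5 -3 -92 0; 0 -2.5 -3 -92 0; 0 -2.5 -3 -92 0; 0 -2.5 -3 -92 0; 0 -2.5 -3 -92 0; 0 -2.5 -3 -92 0; 0 -2.5 -3 -92 0"
}}

```text
time_s: 2.6
position: [0.6144, -0.1746, 0.1307]
tcp_rot: [[0.2, 0.98, 0.0], [0.98, -0.2, -0.0], [-0.0, 0.0, -1.0]]
force: [-0.8, -0.7, 1.4]
opening: 0.136
grasp_force: 8.4
```

Request:
{"api": "drive_tool", "payload": {
  "deltas": "0 0 0 0 0; 0 0 0 10 0; 0 0 0 20 0; 0 0 0 30 0; 0 0 0 42 0; 0 0 0 45 0; 0 0 0 45 0; 0 0 0 45 0"
}}

```text
time_s: 3.4
position: [0.6139, -0.1744, 0.1754]
tcp_rot: [[0.2, 0.98, -0.001], [0.98, -0.2, 0.0], [0.0, -0.001, -1.0]]
force: [-0.3, -0.5, -2.3]
opening: 0.137
grasp_force: 29.9
```

Request:
{"api": "drive_tool", "payload": {
  "deltas": "0 0 15 0 0; 0 0 35 0 0; 0 0 60 0 0; 0 0 85 0 0; 0 0 110 0 0; 0 0 130 0 0; 0 0 145 0 0; 0 0 150 0 0; 0 0 150 0 0; 0 0 150 0 0; 0 0 150 0 0"
}}

```text
time_s: 4.5
position: [0.6145, -0.0255, 0.1756]
tcp_rot: [[0.201, 0.98, 0.0], [0.98, -0.201, -0.0], [-0.0, 0.0, -1.0]]
force: [-0.1, -0.6, -2.6]
opening: 0.136
grasp_force: 29.9
```

Run:
```python
from h import *
s=bot.read_state(); print(s['time_s'],s['position'],s['force'],s['moment'],s['opening'],s['grasp_force'])
m=imaging.camera_model("wrist"); im=imaging.capture("wrist"); cv2.imwrite("pics/w2r.png",im[:,:,::-1]); np.save("w2T.npy",m['T'])
c=im[0:150,200:350,::-1]; cv2.imwrite("pics/w2.png",cv2.resize(c,(600,600),interpolation=cv2.INTER_CUBIC))
for p in [(.6305,.05,.185),(.624,.111,.132),(.624,.111,.042),(.6398,.1149,.132)]: print(proj("wrist",p,m))
```

```text
4.5 [ 0.6145 -0.0255  0.1756] [-0.0683 -0.5743 -2.6463] [-0.0205 -0.0327 -0.0507] 0.13574179714015674 29.947973509551957
[279.7757 106.307 ]
[249.7746  22.4423]
[258.1468  52.0094]
[273.0425  12.1184]
```

View pics/w2.png

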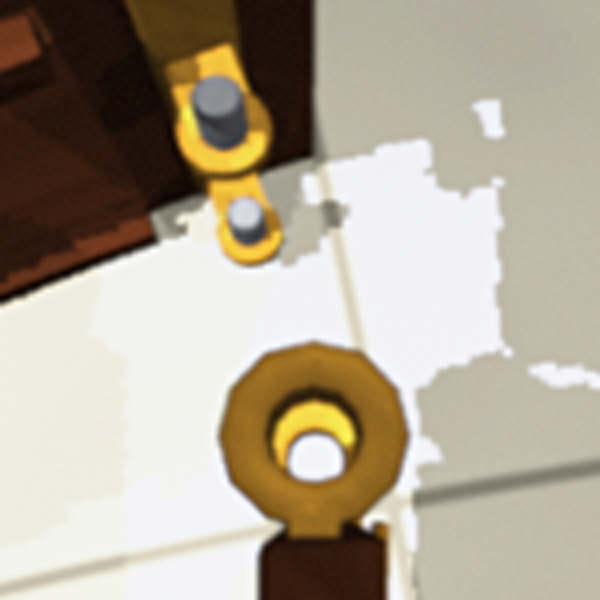

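The upper pin tip is at crop (217,93), the lower tip at (246,213), and the rim of the upper knuckle is centred at (314,437).

Run:
```python
from h import *
m=imaging.camera_model("wrist"); m['T']=np.load("w2T.npy")
w=lambda x,y:(200+x/4-.4,y/4-.4)
u=onz("wrist",w(217,92),.132,m); l=onz("wrist",w(246,213),.042,m); k=onz("wrist",w(314,437),.185,m)
print(u,l,k,u-k)
print("shoulders",onz("wrist",w(222,126),.112,m),onz("wrist",w(250,234),.022,m), "lower bore",onz("wrist",w(316,458),.061+.010,m))
# scale check: rim width 23mm
print(onz("wrist",w(220,437),.185,m)-onz("wrist",w(408,437),.185,m))
```

```text
[0.6265 0.1103 0.132 ] [0.6264 0.1096 0.042 ] [0.6295 0.049  0.185 ] [-0.003   0.0613 -0.053 ]
shoulders [0.6259 0.1104 0.112 ] [0.6262 0.1088 0.022 ] lower bore [0.6301 0.0499 0.071 ]
[-0.0214  0.0044  0.    ]
```

Request:
{"api": "drive_tool", "payload": {
  "deltas": "0 -0.5 10 0 0; 0 -1 22 0 0; 0 -2 35 0 0; 0 -3 48 0 0; 0 -3 56 0 0; 0 -3 60 0 0; 0 -3 61 0 0; 0 -3 61 -18 0; 0 -3 61 -18 0; 0 -3 61 -18 0"
}}

```text
time_s: 5.55
position: [0.6111, 0.0361, 0.1573]
tcp_rot: [[0.2, 0.98, -0.001], [0.98, -0.2, 0.0], [-0.0, -0.001, -1.0]]
force: [0.1, 0.3, -3.0]
opening: 0.133
grasp_force: 29.9
```

Run:
```python
from h import *
s=bot.read_state(); print(s['time_s'],s['position'],s['force'],s['moment'],s['opening'],s['grasp_force'])
m=imaging.camera_model("wrist"); im=imaging.capture("wrist"); cv2.imwrite("pics/w3r.png",im[:,:,::-1]); np.save("w3T.npy",m['T'])
c=im[70:140,240:310,::-1]; cv2.imwrite("pics/w3.png",cv2.resize(c,(560,560),interpolation=cv2.INTER_CUBIC))
for p in [(.6265,.1103,.132),(.6265,.110,.042),(.6265,.11,.167),(.6265,.11,.143)]: print((proj("wrist",p,m)-[240,70])*8+3.5)
```

```text
5.55 [0.6111 0.0361 0.1573] [ 0.0637  0.3212 -3.0271] [-0.0403 -0.0955 -0.0225] 0.1325356266511888 29.947907477617264
[316.2158 340.0703]
[315.0516 373.8461]
[318.4832 323.1412]
[317.4469 338.4367]
```

View pics/w3.png

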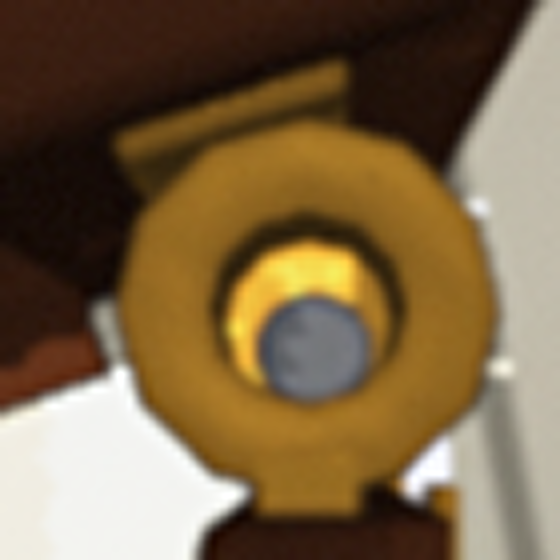

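The pin tip shows inside the bore: tip centre (314,350), knuckle rim centre (309,308).

Run:
```python
from h import *
m=imaging.camera_model("wrist"); m['T']=np.load("w3T.npy")
w=lambda x,y:(240+(x-3.5)/8,70+(y-3.5)/8)
im=cv2.imread("pics/w3.png"); print(m['T'])
for zk in (.165,.167,.169):
  k=onz("wrist",w(309,309),zk,m); p=onz("wrist",w(314,350),.132,m); print(k,p,p-k)
  print("width",np.linalg.norm(onz("wrist",w(124,300),zk,m)-onz("wrist",w(494,300),zk,m)))
print("pin dia",np.linalg.norm(onz("wrist",w(259,350),.132,m)-onz("wrist",w(369,350),.132,m)))
```

```text
[[ 0.9797 -0.1938 -0.0518  0.6247]
 [-0.2006 -0.9481 -0.2466  0.1036]
 [-0.0014  0.252  -0.9677  0.3196]
 [ 0.      0.      0.      1.    ]]
[0.6261 0.111  0.165 ] [0.6262 0.1096 0.132 ] [ 0.0001 -0.0014 -0.033 ]
width 0.02171012902621286
[0.6261 0.1109 0.167 ] [0.6262 0.1096 0.132 ] [ 0.0001 -0.0013 -0.035 ]
width 0.021429287124110446
[0.6261 0.1108 0.169 ] [0.6262 0.1096 0.132 ] [ 0.0001 -0.0012 -0.037 ]
width 0.02114844522200814
pin dia 0.007828963101435204
```

Request:
{"api": "drive_tool", "payload": {
  "deltas": "0 0 -1.3 0 0; 0 0 -1.3 -3 0; 0 0 -1.3 -6 0; 0 0 -1.3 -8 0; 0 0 -1.3 -9.5 0; 0 0 -1.3 -11 0; 0 0 -1.3 -12 0; 0 0 -1.3 -13 0; 0 0 -1.3 -13.5 0; 0 0 -1.3 -13.5 0"
}}

```text
time_s: 6.6
position: [0.6113, 0.0351, 0.144]
tcp_rot: [[0.2, 0.98, -0.0], [0.98, -0.2, 0.0], [-0.0, -0.0, -1.0]]
force: [-0.0, -0.2, -3.3]
opening: 0.134
grasp_force: 29.9
```

Request:
{"api": "drive_tool", "payload": {
  "deltas": "0 0 0 -0.7 0; 0 0 0 -1.4 0; 0 0 0 -2 0; 0 0 0 -2.7 0; 0 0 0 -3.3 0; 0 0 0 -4 0; 0 0 0 -4 0"
}}

```text
time_s: 7.3
position: [0.6112, 0.0351, 0.1399]
tcp_rot: [[0.2, 0.98, -0.0], [0.98, -0.2, 0.0], [-0.0, -0.0, -1.0]]
force: [-0.3, 0.4, -3.0]
opening: 0.137
grasp_force: 29.9
```

On the pins and clear. Leaf z is about 25 mm, with 13 mm left to go.

Request:
{"api": "drive_tool", "payload": {
  "deltas": "0 0 0 -1 0; 0 0 0 -2 0; 0 0 0 -3 0; 0 0 0 -4 0; 0 0 0 -5 0; 0 0 0 -6 0; 0 0 0 -7 0; 0 0 0 -8 0; 0 0 0 -8 0"
}}

```text
time_s: 8.2
position: [0.6112, 0.0351, 0.1319]
tcp_rot: [[0.2, 0.98, -0.0], [0.98, -0.2, 0.0], [-0.0, -0.0, -1.0]]
force: [-0.1, 0.9, -1.5]
opening: 0.138
grasp_force: 29.9
```

Request:
{"api": "drive_tool", "payload": {
  "deltas": "0 0 0 -0.7 0; 0 0 0 -1.4 0; 0 0 0 -2.1 0; 0 0 0 -2.8 0; 0 0 0 -3.4 0; 0 0 0 -3.4 0"
}}

```text
time_s: 8.8
position: [0.6113, 0.0351, 0.1285]
tcp_rot: [[0.2, 0.98, -0.0], [0.98, -0.2, 0.0], [-0.0, -0.0, -1.0]]
force: [-0.6, -0.6, -1.9]
opening: 0.137
grasp_force: 29.9
```

Request:
{"api": "drive_tool", "payload": {
  "deltas": "0 0 0 -0.5 0; 0 0 0 -1 0; 0 0 0 -1.4 0; 0 0 0 -1.8 0; 0 0 0 -1.8 0"
}}

```text
time_s: 9.3
position: [0.6113, 0.0351, 0.1268]
tcp_rot: [[0.2, 0.98, -0.0], [0.98, -0.2, 0.0], [-0.0, -0.0, -1.0]]
force: [-0.5, -0.6, -2.2]
opening: 0.135
grasp_force: 29.9
```

Request:
{"api": "drive_tool", "payload": {
  "deltas": "0 0 0 -0.4 0; 0 0 0 -0.8 0; 0 0 0 -0.8 0"
}}

```text
time_s: 9.6
position: [0.6114, 0.035, 0.1264]
tcp_rot: [[0.2, 0.98, 0.0], [0.98, -0.2, -0.0], [-0.0, 0.0, -1.0]]
force: [-1.1, -0.3, 1.0]
opening: 0.136
grasp_force: 30.0
```

Contact came at exactly the expected seated height. I'll release and rise.

Request:
{"api": "drive_tool", "payload": {
  "deltas": "15 0 0 0 0; 25 0 0 0 0; 40 0 0 0 0; 50 0 0 0 0; 50 0 0 0 0; 50 0 0 0 0; 50 0 0 10 0; 50 0 0 25 0; 50 0 0 45 0; 50 0 0 60 0; 50 0 0 60 0; 50 0 0 60 0"
}}

```text
time_s: 10.8
position: [0.6114, 0.0351, 0.1865]
tcp_rot: [[0.2, 0.98, 0.001], [0.98, -0.2, -0.0], [0.0, 0.001, -1.0]]
force: [0.1, 1.3, -0.6]
opening: 0.574
grasp_force: 0.0
```

Run:
```python
from h import *
s=bot.read_state(); print(s['time_s'],s['position'],s['force'])
m=imaging.camera_model("wrist"); im=imaging.capture("wrist"); cv2.imwrite("pics/w4.png",im[:,:,::-1]); np.save("w4T.npy",m['T'])
O=np.array([.6262,.1096])
for a in (168.4,):
  e=np.array([np.cos(np.radians(a+90)),np.sin(np.radians(a+90))])
  for r in (0,.012,.076,.14): print(r,proj("wrist",[*(O+r*e),.136 if r==0 else .152],m))
```

```text
10.8 [0.6114 0.0351 0.1865] [ 0.1176  1.2569 -0.612 ]
0 [277.8595 113.2979]
0.012 [277.8504 132.2349]
0.076 [277.7614 233.6305]
0.14 [277.6975 317.2553]
```

View pics/w4.png

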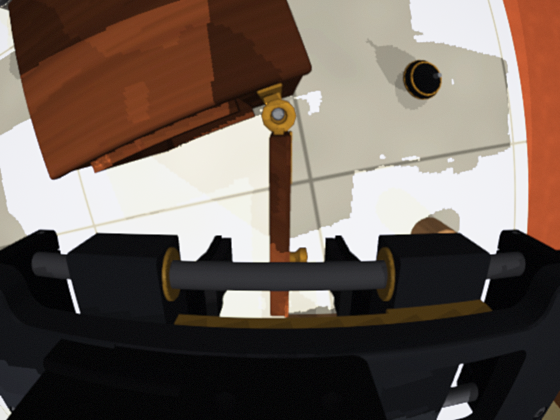

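The door hangs home: the pin tip shows in the knuckle at (278,115) and the panel is straight along column 280. Next I'll go to the outside face.

Request:
{"api": "drive_tool", "payload": {
  "deltas": "0 10 -2 0 0; 0 25 -5 0 0; 0 41 -8 0 0; 0 41 -8 0 0; 0 41 -8 0 0; 0 41 -8 0 0; 0 41 -8 -20 0; 0 41 -8 -40 0; 0 41 -8 -55 0; 0 41 -8 -60 0; 0 41 -8 -60 0"
}}

```text
time_s: 11.95
position: [0.6516, 0.0273, 0.1252]
tcp_rot: [[0.2, 0.98, -0.002], [0.98, -0.2, 0.0], [-0.0, -0.002, -1.0]]
force: [-0.2, 0.2, 0.1]
opening: 0.007
grasp_force: 0.0
```

Run:
```python
from h import *
s=bot.read_state(); P=s['position'][:2]; O=np.array([.6262,.1096])
print(s['position'],s['opening'])
for a in np.arange(168.4,94,-6):
  a0=np.radians(a); e=np.array([-np.sin(a0),np.cos(a0)]); n=-np.array([np.cos(a0),np.sin(a0)])
  print(round(a-97.2,1),np.round((O+.076*e+.021*n-P)*1000,1),round(np.radians(a-168.4),3))
```

```text
[0.6516 0.0273 0.1252] 0.006544237834033265
71.2 [-20.1   3.7] 0.0
65.2 [-28.3   3.5] -0.105
59.2 [-36.5   4.3] -0.209
53.2 [-44.6   5.9] -0.314
47.2 [-52.5   8.3] -0.419
41.2 [-60.1  11.6] -0.524
35.2 [-67.3  15.6] -0.628
29.2 [-74.1  20.3] -0.733
23.2 [-80.3  25.8] -0.838
17.2 [-85.9  31.8] -0.942
11.2 [-90.8  38.4] -1.047
5.2 [-95.1  45.5] -1.152
-0.8 [-98.5  53. ] -1.257
```

Request:
{"api": "drive_tool", "payload": {
  "deltas": "0 -8 3.7 0 0; 0 -15 3.7 0 0; 0 -20 3.7 0 0; 0 -24 3.6 0 -0.05; 0 -28 3.5 0 -0.105; 0 -32.5 3.9 0 -0.157; 0 -36.5 4.3 0 -0.209; 0 -40.5 5 0 -0.26; 0 -44.6 5.9 0 -0.314; 0 -48.5 7 0 -0.366; 0 -52.5 8.3 0 -0.419; 0 -52.5 8.3 0 -0.419"
}}

```text
time_s: 13.15
position: [0.5991, 0.0356, 0.1267]
tcp_rot: [[0.581, 0.814, 0.0], [0.814, -0.581, -0.0], [0.0, 0.0, -1.0]]
force: [0.3, 0.8, 0.4]
opening: 0.006
grasp_force: 0.0
```

Request:
{"api": "drive_tool", "payload": {
  "deltas": "0 -4 1.5 0 -0.05; 0 -7.6 3.3 0 -0.105; 0 -11.3 5.2 0 -0.157; 0 -14.8 7.3 0 -0.209; 0 -18.3 9.5 0 -0.26; 0 -21.6 12 0 -0.314; 0 -24.8 14.7 0 -0.366; 0 -27.8 17.5 0 -0.419; 0 -30.7 20.5 0 -0.471; 0 -33.4 23.5 0 -0.523; 0 -33.4 23.5 0 -0.523"
}}

```text
time_s: 14.25
position: [0.5661, 0.0592, 0.1264]
tcp_rot: [[0.909, 0.416, 0.0], [0.416, -0.909, -0.0], [0.0, 0.0, -1.0]]
force: [0.5, -0.4, 0.2]
opening: 0.005
grasp_force: 0.0
```

Request:
{"api": "drive_tool", "payload": {
  "deltas": "0 -2.5 3.3 0 -0.05; 0 -4.9 6.6 0 -0.105; 0 -7.1 10 0 -0.157; 0 -9.2 13.7 0 -0.21; 0 -9.2 13.7 0 -0.21"
}}

```text
time_s: 14.75
position: [0.5572, 0.0728, 0.1263]
tcp_rot: [[0.976, 0.218, 0.0], [0.218, -0.976, 0.0], [0.0, 0.0, -1.0]]
force: [0.2, 0.3, -0.6]
opening: 0.006
grasp_force: 0.0
```

Run:
```python
from h import *
s=bot.read_state(); print(s['position'],s['force'])
a=imaging.capture("top")[150:250,150:250,::-1]; im=imaging.capture("wrist")[:,:,::-1]
cv2.imwrite("pics/w5.png",np.hstack([cv2.resize(a,(360,360)),cv2.resize(im,(440,360))]))
```

```text
[0.5572 0.0728 0.1263] [ 0.2316  0.2818 -0.6165]
```

View pics/w5.png

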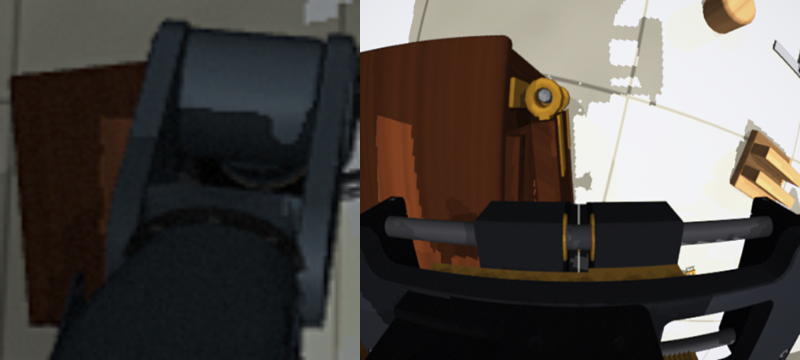

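The knuckle sits at (545,95) on the plate, and the door is nearly shut against the finger. I'll keep pushing in small, force-checked steps.

Request:
{"api": "drive_tool", "payload": {
  "deltas": "0 -1 1.5 0 -0.02; 0 -1.8 3 0 -0.045; 0 -2.5 4.5 0 -0.07; 0 -2.9 5.5 0 -0.08; 0 -2.9 5.5 0 -0.08"
}}

```text
time_s: 15.35
position: [0.5542, 0.0783, 0.126]
tcp_rot: [[0.991, 0.137, -0.0], [0.137, -0.991, 0.0], [-0.0, -0.0, -1.0]]
force: [-0.2, 0.3, 0.0]
opening: 0.005
grasp_force: 0.0
```

Request:
{"api": "drive_tool", "payload": {
  "deltas": "0 -0.1 0.7 0 0; 0 -0.2 1.4 0 0; 0 -0.2 1.4 0 0"
}}

```text
time_s: 15.65
position: [0.554, 0.0796, 0.126]
tcp_rot: [[0.991, 0.137, -0.0], [0.137, -0.991, 0.0], [-0.0, -0.0, -1.0]]
force: [-0.1, 0.4, 0.3]
opening: 0.006
grasp_force: 0.1
```

Request:
{"api": "drive_tool", "payload": {
  "deltas": "0 -0.1 0.7 0 0; 0 -0.2 1.2 0 0; 0 -0.2 1.2 0 0"
}}

```text
time_s: 15.95
position: [0.5539, 0.0808, 0.126]
tcp_rot: [[0.991, 0.137, -0.0], [0.137, -0.991, 0.0], [-0.0, -0.0, -1.0]]
force: [0.6, -0.5, 1.0]
opening: 0.003
grasp_force: 0.1
```

Request:
{"api": "drive_tool", "payload": {
  "deltas": "0 -0.1 0.6 0 0; 0 -0.1 1 0 0; 0 -0.1 1 0 0"
}}

```text
time_s: 16.25
position: [0.5538, 0.0818, 0.1261]
tcp_rot: [[0.991, 0.137, 0.0], [0.137, -0.991, 0.0], [0.0, -0.0, -1.0]]
force: [-1.1, 0.5, -0.2]
opening: 0.007
grasp_force: 0.1
```

Request:
{"api": "drive_tool", "payload": {
  "deltas": "0 -0.1 0.6 0 0; 0 -0.1 1.2 0 0; 0 -0.1 1.2 0 0"
}}

```text
time_s: 16.55
position: [0.5537, 0.083, 0.1261]
tcp_rot: [[0.991, 0.137, 0.0], [0.137, -0.991, 0.0], [0.0, -0.0, -1.0]]
force: [0.3, 0.2, 0.4]
opening: 0.008
grasp_force: 0.1
```

Request:
{"api": "drive_tool", "payload": {
  "deltas": "0 0 0.5 0 0; 0 -0.1 0.8 0 0; 0 -0.1 0.8 0 0"
}}

```text
time_s: 16.85
position: [0.5537, 0.0837, 0.1261]
tcp_rot: [[0.991, 0.137, 0.0], [0.137, -0.991, 0.0], [0.0, -0.0, -1.0]]
force: [-0.1, -0.4, 0.5]
opening: 0.005
grasp_force: 0.1
```

Request:
{"api": "drive_tool", "payload": {
  "deltas": "0 0 0.5 0 0; 0 -0.1 1 0 0; 0 -0.1 1 0 0"
}}

```text
time_s: 17.15
position: [0.5535, 0.0848, 0.126]
tcp_rot: [[0.991, 0.137, -0.0], [0.137, -0.991, 0.0], [-0.0, -0.0, -1.0]]
force: [-0.4, 0.2, 0.1]
opening: 0.003
grasp_force: 0.1
```

Request:
{"api": "drive_tool", "payload": {
  "deltas": "0 0 0.5 0 0; 0 -0.1 0.8 0 0; 0 -0.1 0.8 0 0"
}}

```text
time_s: 17.45
position: [0.5535, 0.0852, 0.1261]
tcp_rot: [[0.99, 0.138, 0.0], [0.138, -0.99, -0.001], [-0.0, 0.001, -1.0]]
force: [0.5, -1.1, 0.1]
opening: 0.007
grasp_force: 0.9
```

Request:
{"api": "drive_tool", "payload": {
  "deltas": "0 0 0.4 0 0; 0 0 0.4 0 0"
}}

```text
time_s: 17.65
position: [0.5535, 0.0854, 0.1261]
tcp_rot: [[0.99, 0.138, -0.0], [0.138, -0.99, -0.001], [-0.0, 0.001, -1.0]]
force: [-0.6, -3.7, 0.8]
opening: 0.006
grasp_force: 1.9
```

Firm contact at 3.7 N means the door is against the stop. I'll back off and check the angle.

Request:
{"api": "drive_tool", "payload": {
  "deltas": "0 0 -1 0 0; 0 1 -4 0 0; 0 2 -12 0 0; 0 4 -30 0 0; 0 5 -40 0 0; 0 5 -40 30 0; 0 5 -40 70 0; 0 5 -80 90 0; 0 5 -120 100 0; 0 5 -150 100 0; 0 5 -150 100 0; 0 5 -150 100 0"
}}

```text
time_s: 18.85
position: [0.5581, -0.0646, 0.2259]
tcp_rot: [[0.991, 0.135, -0.0], [0.135, -0.991, 0.001], [-0.0, -0.001, -1.0]]
force: [0.4, -1.0, 0.1]
opening: 0.002
grasp_force: 0.0
```

Run:
```python
from h import *
s=bot.read_state(); print(s['time_s'],s['position'],s['force'])
im=imaging.capture("wrist")[:,:,::-1]; sc=imaging.capture("top")[145:255,145:255,::-1]
cv2.imwrite("pics/w6.png",np.hstack([cv2.resize(sc,(360,360)),cv2.resize(im[0:180,100:320],(440,360))]))
```

```text
18.85 [ 0.5581 -0.0646  0.2259] [ 0.3836 -0.9592  0.0656]
```

View pics/w6.png

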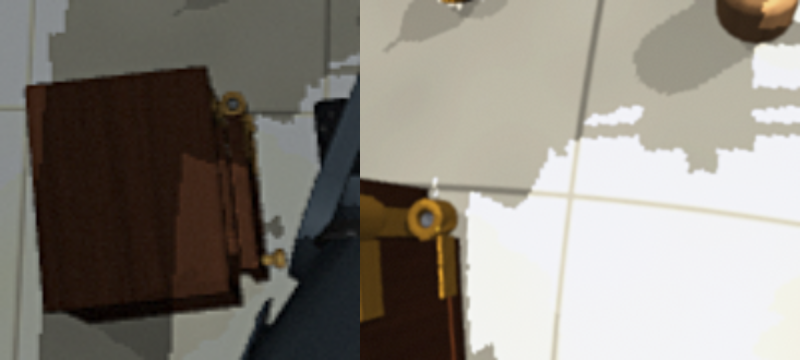

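The door is seated at the knuckle (232,103 in the top crop) and its edge is parallel to the case front within about 2°. The tool is clear of everything, so I'll hand in.

```bash
python3 -c "
from rig import bot
print(bot.hand_in())"
```

```text
the job is handed in; nothing more can be done
None
```

The door is hung fully home on both pintles and swung shut against its stop, parallel to the case front within about 2°; the other objects were not touched, and the job was handed in at about 19 s (no verdict was returned).

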